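# Hold the mini chopper at its third speed

### The job

Get the mini chopper going: first press the orange feed pusher straight down until you feel it come to rest fully home on the rim of its tube, then turn the black spring-return speed dial clockwise past its first two clicks to the third (the largest white dot), never letting it run on to the red bar. The dial springs back to off when released, so finish with the gripper still holding it steadily at the third click. Leave the mug and the dropper bottle standing where they are.

Things in the scene. Friction and masses are not known exactly. Their poses are not given: they have to be found in the camera images.
- chopper: mini chopper, fixed: green base 118 (x, depth) x 270 (y, width) x 70 mm high, origin under its centre, x to its back, y to its left, z up. Left: clear bowl, radius 57 mm, at y=+72 mm, white lid at z=140 mm, white feed tube (radius 25 mm) to z=175 mm. Right: speed dial at y=-78 mm on a black scale plate with three white dots of growing size, then a red bar
- tube_rim (a point): centre of the mouth of the feed tube, 175 mm above the worktop; fixed. When the pusher is fully home the underside of its orange cap lies on this rim and pusher_top is 15 mm above this point
- pusher_top (a point): centre of the top face of the orange cap of the feed pusher (cap 52 mm across, 15 mm thick, on a grey stem 35 mm across that runs in the tube); moves with the pusher, z up
- feed_pusher (a joint): how far the feed pusher has been pressed down from its highest position, m: starts between 0 and 0.020, fully home at a hard stop at 0.045. It slides straight down only, against about 3 N of steady friction, and stays where it is left
- dial_grip (a point): point on the dial's vertical axis, in its black bar grip, 98 mm above the worktop, 10.5 mm below the bar's top. Bar 52 mm long, 13 mm thick, z 80.5 to 108.5 mm, on a steel skirt 62 mm across (top z=81 mm). Own x axis along the bar, white pointer line at its -x end; turns with the dial, z up
- speed_dial (a joint): dial angle, rad: 0 = off, grows clockwise seen from above. Clicks at 0.35, 0.70, 1.05, each at its white dot; hard stop 1.40 at the red bar. At 0 the pointer is 0.525 to the right of the chopper's front (-x), at the third click 0.525 to the left. Spring 0.045 N m at 0 to 0.077 at 1.05, with a click ripple of 0.02 to 0.04 on it, always turns it back to 0 when let go
- mug: blue and white mug, 85 x 118 x 98 mm high, standing to the right of the chopper; origin at the centre of its underside; to be left alone
- dropper_bottle: small amber dropper bottle, 34 mm across, 102 mm high, standing to the left of the chopper; origin at the centre of its underside; to be left alone

How it is judged:
On the way, in this order (a step that is already met when the one before it is completed fails the run):
1. the feed pusher is fully home on the tube's rim, the dial still below its first click (value of joint feed_pusher above 0.0425 m and value of joint speed_dial below 0.25 rad), for 0.2 s.
2. the dial is at its third click (value of joint speed_dial between 0.91 and 1.19 rad), for 0.3 s.
At the end, for the whole second after the job is handed in: the feed pusher is within 2.5 mm of fully home and the dial stands steady within 0.14 rad of its third click (0.91 to 1.19 rad), held there by the fingers against its spring (all of step 2 and value of joint feed_pusher above 0.0425 m and velocity of joint speed_dial between -0.15 and 0.15 rad/s and contact force between the fingers and speed_dial above 0.5 N); the arm keeps its last pose, push and grip.
It fails at once if the dial is run on to the red bar (past 1.30 rad) (value of joint speed_dial above 1.3 rad).
It fails at once if the mug is shifted by more than 20 mm or tipped (distance of mug from where it was at the start of the episode above 0.02 m or angle between mug's own z axis and vertical above 0.25 rad).
It fails at once if the bottle is shifted by more than 20 mm or tipped (distance of dropper_bottle from where it was at the start of the episode above 0.02 m or angle between dropper_bottle's own z axis and vertical above 0.25 rad).
It also fails if it takes over 42 s, if anything falls off the work surface, if the arm or the gripper's body presses on something with over 40 N, if the wrist force passes 120 N, or if a joint passes its speed limit or range.

### The arm

A 7-joint arm with a two-finger parallel gripper is mounted at the origin on the work surface; the furniture and walls round the work are solid. World frame = base frame: x ahead of the robot, y to its left, z up, the work surface at z = 0. Lengths are in m, angles in rad, forces in N, time in s.
With the tool pointing down it reaches from about 0.425 to 0.825 m from the base axis. Payload 3.6 kg.
Tool frame: the origin (TCP) lies midway between the tips of the shut fingers; the grasp point (between the pads) lies 19 mm behind it (hold_point_z is the distance from the TCP to the grasp point, in m); z points along the fingers, y is the line along which they close (so a half turn about z gives the same grasp; the last joint's range is limited). The gripper opens to 93 mm and grips with 3 to 60 N. Pads are 15 mm wide; open, the fingers measure 128 mm over their backs; the gripper's body (75 mm by 188 mm) begins 65 mm behind the grasp point.
Start: joints at [-1.369, 0.615, -0.013, 1.423, 0.008, 1.103, -0.04], TCP at [0.147, 0.633, 0.181] pointing down, gripper open.
Joint ranges: [-3.12, 3.12], [-0.3, 2.06], [-1.34, 1.32], [0.26, 2.42], [-1.36, 4.5], [0.01, 1.98], [-2.84, 2.84]. Speed limits (rad/s): [2.79, 2.79, 3.14, 3.14, 3.14, 3.14, 3.14].

### API

Orientations are given as a unit quaternion [x, y, z, w].
In Python, from cell import * gives the robot as it stands. The module is installed in compiled form; this text tells all that it offers.
- The arm moves only by the tool jog_arm, never from a script. Its argument "plan" is a list of rows, each a list of 3 entries, a list of its own where there are three numbers: the shift along the tool's x, y, z in units of 25 mm (1.0 is 25 mm), then the turn about the tool's z in rad, then the closure, from 0 (fully open) to 1 (shut). A call has 1 to 20 rows; each row shifts and turns the commanded pose from where the row before left it, along the tool's axes as they then stand; what a row does not reach is not made up. A row lasts 1/12 s, in which the tool goes at most 41.7 mm and 7.16 degrees, less where a joint would pass 70% of its speed; a pose out of reach is approached as far as the arm can. A call is refused whole if a number of a shift passes 1 or a number of a turn 0.125, either way. A call with a gripper value outside its range is refused whole. The fingers move at their own pace and stop on an object; the grip force is fixed at half the most. Time passes only in rows, so rows that do not move let the fingers close. It gives the time, the measured TCP pose, the force, the opening and the grip force at its end, in the units of the state.
- read_state(): the state, without advancing time (a new reading comes with each control period).
- grab_frame(name): name is "scene" or "side" or "wrist"; returns the picture (400x640x3 uint8, blue, green, red); there is no depth.
- camera_info(name): a dict with "K" (3x3 intrinsics, pixels), "world_to_cam" (4x4, takes a point from world to camera coordinates). Camera axes: x right, y down, z forward; pixel columns grow to the right and rows downward; lengths in m; the calibration is good to about 2 mm. A picture is of the moment at which its call begins: read the wrist's pose just before it. camera_info takes no time and is no camera call; for the wrist camera it gives the pose at the moment of the call.
- close_job(): hands the job in; it is judged then, once.
The state is a dict: "clock": time; "joint_positions": joint angles; "joint_velocities": joint speeds; "effort": joint torques, N m; "tool_pos": TCP position; "tool_rot": TCP orientation; "contact_force": force on the tool from outside, world axes, zero at the start; "moment": the same for the moment, N m; "width": finger opening in m; "gripper_force": force on a finger pad.
Only numpy, scipy, OpenCV 4.12 (cv2) and the standard library are available. Lean on these libraries where they do the work, as an engineer would, in place of code of your own. Each camera call takes 0.05 s, during which the arm holds its last target. There are 200 camera calls.

## Working session

There is one attempt and no reset: what is moved stays moved. The work goes in short steps, Python scripts to look and compute and a tool call to move; the robot and the scene stay as the last step left them, time stands still between calls to the robot, and variables do not carry over. Pictures are saved under pics/ and viewed, at most 10 in all, crops included, and the job is handed in when it is done.

Besides the shell and the picture viewer there is one more tool, called as a command line: name --argument value ..., lists and objects as JSON in quotes. jog_arm: Moves the arm, as the interface text tells. Its arguments: {"type":"object","properties":{"plan":{"type":"array","items":{"type":"array"}}},"required":["plan"]}

```bash
mkdir -p pics
python3 - <<'E'
from cell import *
import cv2
s=read_state();print(s)
for n in("scene","side"):
    cv2.imwrite(f"pics/{n}0.png",grab_frame(n));c=camera_info(n);print(n,c["K"],c["world_to_cam"])
E
```

```text
{'clock': 0.0, 'joint_positions': array([-1.36850144,  0.61593517, -0.01264425,  1.42488994,  0.00810143,
        1.10336782, -0.04040341]), 'joint_velocities': array([ 3.28660952e-04,  3.86601902e-04,  7.95832346e-04, -1.01005362e-03,
        6.48563868e-05,  8.76006472e-05, -9.28267105e-04]), 'effort': array([-2.88405490e-04, -4.58931398e+01,  2.08834768e-01, -1.65743780e+01,
       -6.11434411e-02,  2.04167917e-02,  2.33646560e-04]), 'tool_pos': array([0.14720032, 0.63221011, 0.17977382]), 'tool_rot': array([ 1.14105043e-01,  9.93467872e-01, -1.26801092e-03, -1.34899854e-04]), 'contact_force': array([-0.62917034,  0.42528335,  0.26430558]), 'moment': array([ 0.05284455,  0.00062489, -0.03001493]), 'gripper_force': 0.0, 'width': 0.09311431866311902}
scene [[497.68434707   0.         319.41856924]
 [  0.         497.68434707 198.93927867]
 [  0.           0.           1.        ]] [[ 0.54250567 -0.84001913 -0.00744691 -0.17686977]
 [-0.54224317 -0.34339619 -0.76684509  0.36620426]
 [ 0.64160731  0.42005585 -0.64178902  1.11082178]
 [ 0.          0.          0.          1.        ]]
side [[406.89659977   0.         317.62607269]
 [  0.         406.89659977 204.68074423]
 [  0.           0.           1.        ]] [[-0.60024176  0.7998167  -0.00175671  0.22908435]
 [ 0.52734862  0.39410825 -0.7527165  -0.11070861]
 [-0.60134289 -0.45273827 -0.65834245  1.50406853]
 [ 0.          0.          0.          1.        ]]
```

View pics/scene0.png

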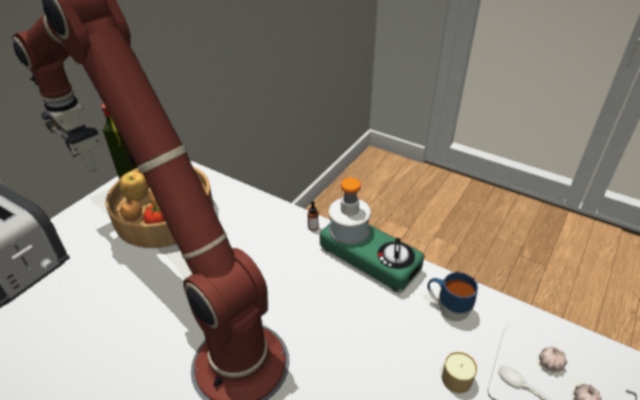

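View pics/side0.png

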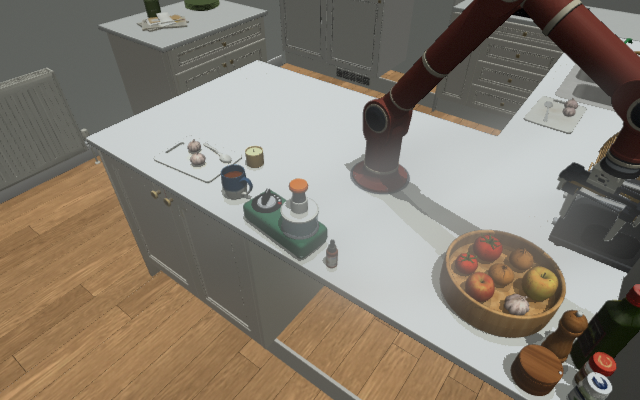

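The scene view shows the orange cap near (350,186), the dial near (397,252), the mug at (458,290) and the bottle at (313,217). The side view shows the cap at (299,186) and the dial at (267,200). I'll enlarge both areas.

Run:
```python
import cv2,numpy as np
a=cv2.imread("pics/scene0.png")[170:320,300:490];b=cv2.imread("pics/side0.png")[155:275,210:350]
a=cv2.resize(a,(760,600),interpolation=cv2.INTER_CUBIC)
b=cv2.resize(b,(700,600),interpolation=cv2.INTER_CUBIC)
cv2.imwrite("pics/a.png",a);cv2.imwrite("pics/b.png",b)
```

```text
(no output)
```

View pics/a.png

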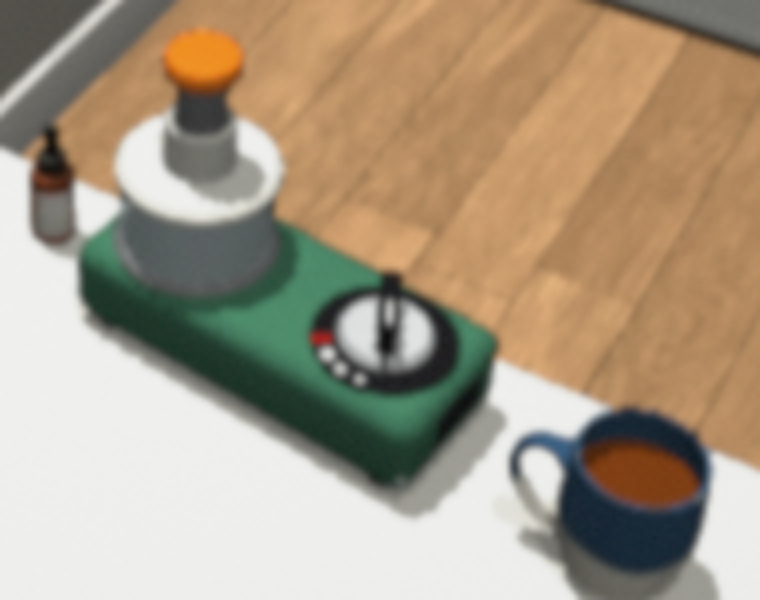

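View pics/b.png

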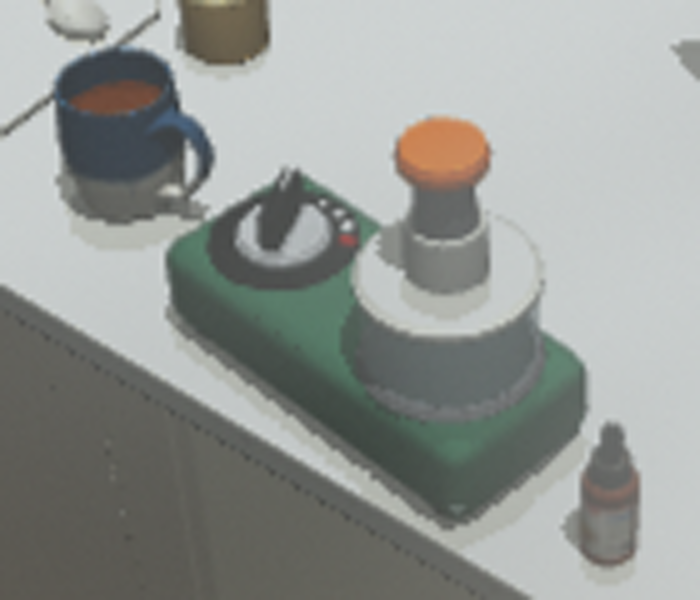

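Scene crop: cap top is at (204,54), skirt centre at (385,331), mug rim centre at (645,450) and bottle tip at (50,132). Side crop: cap top is at (443,146), skirt centre at (286,235), mug rim at (118,85) and bottle tip at (613,430). Next I'll triangulate these.

```bash
cat > h.py <<'E'
from cell import *
import cv2,numpy as np
from scipy.spatial.transform import Rotation as R
def tri(pa,pb):
    P=[];
    for n in("scene","side"):
        c=camera_info(n);P.append(c["K"]@c["world_to_cam"][:3])
    X=cv2.triangulatePoints(P[0],P[1],np.array(pa,float),np.array(pb,float));return (X[:3]/X[3]).ravel()
def onz(n,p,z,c=None):
    c=c or camera_info(n);T=c["world_to_cam"];d=T[:3,:3].T@np.linalg.inv(c["K"])@[*p,1];o=-T[:3,:3].T@T[:3,3]
    return o+d*(z-o[2])/d[2]
def proj(n,X,c=None):
    c=c or camera_info(n);q=c["K"]@(c["world_to_cam"]@[*X,1])[:3];return q[:2]/q[2]
E
python3 - <<'E'
from h import *
np.set_printoptions(precision=4,suppress=True)
A=lambda u,v:(300+u/4,170+v/4)
B=lambda u,v:(210+u/5,155+v/5)
for k,a,b,z in[("cap",(204,54),(443,146),None),("skirt",(385,331),(286,235),.081),("mug",(645,450),(118,85),.098),("bottle",(50,132),(613,430),.102),("rim",(201,125),(447,236),.175)]:
    print(k,tri(A(*a),B(*b)), [] if not z else (onz("scene",A(*a),z)[:2],onz("side",B(*b),z)[:2]))
for k,p in[("red",(321,338)),("d3",(328,354)),("d2",(343,370)),("d1",(361,380))]:print(k,onz("scene",A(*p),.072)[:2])
E
```

```text
cap [ 0.4411 -0.0206  0.2249] []
skirt [ 0.4244 -0.168   0.074 ] (array([ 0.419 , -0.1714]), array([ 0.4293, -0.16  ]))
mug [ 0.3964 -0.3448  0.0968] (array([ 0.3981, -0.347 ]), array([ 0.3964, -0.3384]))
bottle [0.4547 0.1057 0.0939] (array([0.4471, 0.1   ]), array([0.4607, 0.1106]))
rim [ 0.4441 -0.0185  0.1639] (array([ 0.4333, -0.0256]), array([ 0.4532, -0.0086]))
red [ 0.4    -0.1368]
d3 [ 0.39   -0.1469]
d2 [ 0.3829 -0.1611]
d1 [ 0.3814 -0.1743]
```

The cap-to-dial distance comes out at 149 mm against 150 mm nominal, so the estimate fits. The chopper yaw is about -0.1 rad and the cap is near (0.441, -0.02). I'll rise, turn and move out round the arc.

jog_arm --plan '[[[0, 0, -0.9], -0.125, 1], [[0, 0, -0.9], -0.125, 1], [[0, 0, -0.9], -0.125, 1], [[0, 0, -0.9], -0.125, 1], [[0, 0, -0.9], -0.125, 1], [[-0.54, -0.88, 0], 0, 1], [[-0.54, -0.88, 0], 0, 1], [[-0.54, -0.88, 0], 0, 1], [[-0.54, -0.88, 0], 0, 1], [[-0.54, -0.88, 0], 0, 1], [[-0.54, -0.88, 0], 0, 1], [[-0.54, -0.88, 0], 0, 1], [[-0.54, -0.88, 0], 0, 1], [[-0.54, -0.88, 0], 0, 1], [[-0.54, -0.88, 0], 0, 1], [[-0.54, -0.88, 0], 0, 1], [[-0.54, -0.88, 0], 0, 1]]'

```text
clock: 1.52
tool_pos: [0.3994, 0.4508, 0.2929]
tool_rot: [-0.197, 0.98, -0.0, -0.001]
contact_force: [0.2, 0.1, 0.2]
width: 0.0003
gripper_force: 0.0
```

```bash
cat >> h.py <<'E'
def to(x,y,z):
    s=read_state();r=R.from_quat(s["tool_rot"]);M=r.as_matrix()
    print("t",s["clock"],"pos",s["tool_pos"].round(4),"xang",np.degrees(np.arctan2(M[1,0],M[0,0])).round(1),"zax",M[:,2].round(3),"F",s["contact_force"].round(1),"w",round(s["width"],4),"q",s["joint_positions"].round(2))
    print("units",(M.T@(np.array([x,y,z])-s["tool_pos"])/.025).round(2))
E
python3 -c "
from h import *
to(.48,.2,.28)"
```

```text
t 1.5167 pos [0.3994 0.4508 0.2929] xang -157.3 zax [-0.001 -0.001 -1.   ] F [0.2 0.1 0.2] w 0.0003 q [-0.8   0.46 -0.13  1.38  0.06  1.3   1.03]
units [  0.9  -10.5    0.52]
```

jog_arm --plan '[[[0.08, -0.95, 0], 0, 1], [[0.08, -0.95, 0], 0, 1], [[0.08, -0.95, 0], 0, 1], [[0.08, -0.95, 0], 0, 1], [[0.08, -0.95, 0], 0, 1], [[0.08, -0.95, 0], 0, 1], [[0.08, -0.95, 0], 0, 1], [[0.08, -0.95, 0], 0, 1], [[0.08, -0.95, 0], 0, 1], [[0.08, -0.95, 0], 0, 1], [[0.08, -0.95, 0], 0, 1], [[0.6, -0.94, 0], 0, 1], [[0.6, -0.94, 0], 0, 1], [[0.6, -0.94, 0], 0, 1], [[0.6, -0.94, 0], 0, 1], [[0.6, -0.94, 0], 0, 1], [[0.6, -0.94, 0], 0, 1], [[0.6, -0.94, 0], 0, 1], [[0.6, -0.94, 0], 0, 1]]'

```text
clock: 3.1
tool_pos: [0.4403, -0.0185, 0.2932]
tool_rot: [-0.197, 0.98, 0.0, -0.0]
contact_force: [0.5, -0.5, -0.0]
width: 0.0007
gripper_force: 0.0
```

```bash
python3 -c "
from h import *
to(.441,-.02,.24)
c=camera_info('wrist');print(c)
f=grab_frame('wrist');cv2.imwrite('pics/w1.png',f)
for n,o in (('cap',(.4411,-.0206,.23)),('skirt',(.4244,-.168,.081))):print(n,proj('wrist',o,c))"
```

```text
t 3.1 pos [ 0.4403 -0.0185  0.2932] xang -157.3 zax [-0.001 -0.    -1.   ] F [ 0.5 -0.5 -0. ] w 0.0007 q [-0.05  0.18  0.05  1.8  -0.01  1.16  1.97]
units [-0.01 -0.07  2.13]
{'K': array([[328.63283255,   0.        , 320.16224986],
       [  0.        , 328.63283255, 197.31331581],
       [  0.        ,   0.        ,   1.        ]]), 'world_to_cam': array([[-3.85004649e-01,  9.22914578e-01, -3.19042497e-04,
         1.86919375e-01],
       [ 8.93871344e-01,  3.72974918e-01,  2.48764409e-01,
        -4.43387004e-01],
       [ 2.29707295e-01,  9.54902712e-02, -9.68563971e-01,
         3.98968357e-01],
       [ 0.00000000e+00,  0.00000000e+00,  0.00000000e+00,
         1.00000000e+00]])}
cap [317.78703366 197.82873819]
skirt [212.60844689 110.21052916]
```

View pics/w1.png

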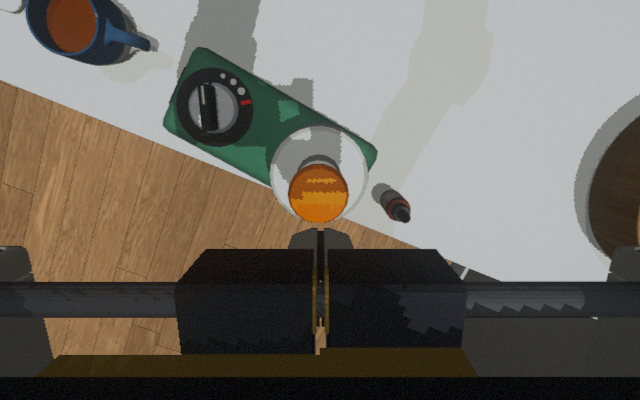

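The wrist view shows the cap centre at (319,194) and the skirt centre at about (213,107). The bar top runs from about (205,84) to (210,131), dot 3 is at (241,91), and the red bar is at (246,102). Predicted and measured positions agree within a few pixels.

```bash
python3 -c "
from h import *
c=camera_info('wrist')
f=cv2.imread('pics/w1.png');cv2.imwrite('pics/w1c.png',cv2.resize(f[60:220,150:370],(800,582),interpolation=cv2.INTER_CUBIC))
for n,p,z in (('cap',(319,194),.23),('skirt',(213,107),.081),('d3',(241,91),.072),('red',(246,102),.072)):print(n,onz('wrist',p,z,c).round(4))"
```

```text
cap [ 0.4364 -0.0285  0.23  ]
skirt [ 0.4178 -0.1771  0.081 ]
d3 [ 0.3875 -0.1535  0.072 ]
red [ 0.3975 -0.1436  0.072 ]
```

View pics/w1c.png

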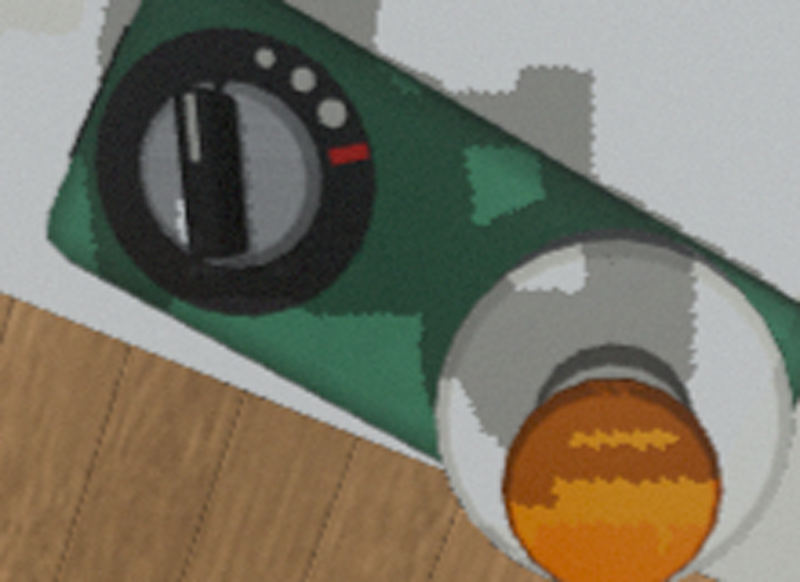

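Next I'll centre over the cap at about (0.437, -0.026) and press down.

jog_arm --plan '[[[0.12, -0.12, 0.5], 0, 1], [[0.12, -0.11, 0.5], 0, 1], [[0, 0, 0.5], 0, 1], [[0, 0, 0.4], 0, 1], [[0, 0, 0.2], 0, 1], [[0, 0, 0.2], 0, 1], [[0, 0, 0.2], 0, 1], [[0, 0, 0.2], 0, 1], [[0, 0, 0.2], 0, 1], [[0, 0, 0.2], 0, 1], [[0, 0, 0.2], 0, 1], [[0, 0, 0.2], 0, 1], [[0, 0, 0.2], 0, 1]]'

```text
clock: 4.23
tool_pos: [0.4379, -0.0248, 0.2005]
tool_rot: [-0.197, 0.98, -0.0, 0.0]
contact_force: [0.4, -0.4, -0.1]
width: 0.0004
gripper_force: 0.0
```

jog_arm --plan '[[[0, 0, 0.1], 0, 1], [[0, 0, 0.1], 0, 1], [[0, 0, 0.1], 0, 1]]'

```text
clock: 4.48
tool_pos: [0.4379, -0.0249, 0.1933]
tool_rot: [-0.197, 0.98, -0.0, 0.0]
contact_force: [0.5, -0.5, -0.4]
width: 0.0004
gripper_force: 0.0
```

```bash
python3 -c "
from h import *
to(.4378,-.025,.188)
a=grab_frame('side')[120:260,230:370];b=grab_frame('scene')[120:260,280:420]
cv2.imwrite('pics/p1.png',np.hstack([cv2.resize(i,(400,400),interpolation=cv2.INTER_CUBIC) for i in (a,b)]))"
```

```text
t 4.4833 pos [ 0.4379 -0.0249  0.1933] xang -157.3 zax [ 0. -0. -1.] F [ 0.5 -0.5 -0.4] w 0.0004 q [-0.03  0.28  0.05  1.98 -0.02  0.89  1.99]
units [ 0.01 -0.    0.21]
```

View pics/p1.png

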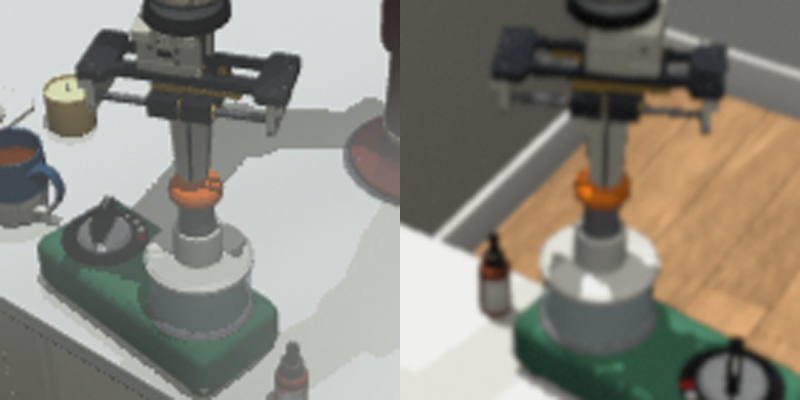

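The stem is still showing and the fingers end at the cap, which is at about (350.7,184) in scene and has not moved. I'll check where the TCP projects.

```bash
python3 -c "
from h import *
s=read_state()
for n,o in(('scene',(280,120)),('side',(230,120))):
  for z in (.193,.215,.235):
    p=proj(n,[*s['tool_pos'][:2],z]);print(n,z,p.round(1),'crop',((p-o)*400/140).round(0))
f0=cv2.imread('pics/scene0.png');f=grab_frame('scene');g0=cv2.imread('pics/side0.png');g=grab_frame('side')
for im in(f0,f,g0,g):
  h=cv2.cvtColor(im,cv2.COLOR_BGR2HSV);m=cv2.inRange(h,(5,130,90),(20,255,255));m[:,:260]=0;m[:,380:]=0;m[:160]=0;m[210:]=0
  k,l,st,ce=cv2.connectedComponentsWithStats(m);i=1+st[1:,4].argmax();print(st[i],ce[i].round(1))
"
```

```text
scene 0.193 [351.1 194.8] crop [203. 214.]
scene 0.215 [351.4 188. ] crop [204. 194.]
scene 0.235 [351.7 181.6] crop [205. 176.]
side 0.193 [298.2 192. ] crop [195. 206.]
side 0.215 [297.9 185.8] crop [194. 188.]
side 0.235 [297.6 180. ] crop [193. 171.]
[340 176  22  18 312] [350.4 184.5]
[340 178  21  16 200] [349.6 186.7]
[290 179  17  11 134] [297.9 183.9]
[290 186  15   5  51] [297.4 187.9]
```

By the reported pose the tip should be inside the cap, but the images show the cap unmoved and there is no force. I'll take one close look, combining wrist and side views.

```bash
python3 -c "
from h import *
c=camera_info('wrist');s=read_state()
for n,o in (('tcp',s['tool_pos']),('capc',(.437,-.026,.23)),('caphome',(.437,-.026,.19)),('skirt',(.419,-.175,.081))):print(n,proj('wrist',o,c).round(1))
a=grab_frame('wrist')[60:360,170:470];b=grab_frame('side')[150:225,260:335]
cv2.imwrite('pics/p2.png',np.hstack([cv2.resize(i,(400,400),interpolation=cv2.INTER_CUBIC) for i in (a,b)]))"
```

```text
tcp [320.5 222.1]
capc [319.2 241.5]
caphome [319.5 218.5]
skirt [178.9 105.8]
```

View pics/p2.png

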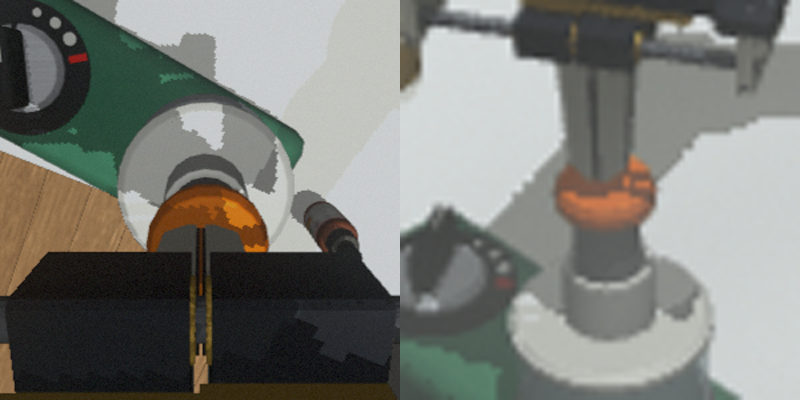

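The finger tip end looks the same in free air (w1) and here (image y≈228). So the tips actually end 20–30 mm above the reported TCP and are only just reaching the cap. I'll continue down in small steps on force feedback, and the hard stop will calibrate the offset.

jog_arm --plan '[[[0, 0, 0.16], 0, 1], [[0, 0, 0.16], 0, 1], [[0, 0, 0.16], 0, 1]]'

```text
clock: 5.03
tool_pos: [0.4385, -0.0249, 0.1815]
tool_rot: [-0.197, 0.98, -0.0, 0.001]
contact_force: [0.5, -0.4, 2.3]
width: 0.0006
gripper_force: 1.4
```

jog_arm --plan '[[[0, 0, 0.12], 0, 1], [[0, 0, 0.12], 0, 1], [[0, 0, 0.12], 0, 1], [[0, 0, 0.12], 0, 1]]'

```text
clock: 5.37
tool_pos: [0.4384, -0.0249, 0.1693]
tool_rot: [-0.197, 0.98, -0.0, 0.001]
contact_force: [1.6, -0.7, 1.9]
width: 0.0004
gripper_force: 1.3
```

jog_arm --plan '[[[0, 0, 0.12], 0, 1], [[0, 0, 0.12], 0, 1], [[0, 0, 0.12], 0, 1]]'

```text
clock: 5.62
tool_pos: [0.4384, -0.0249, 0.1603]
tool_rot: [-0.197, 0.98, -0.0, 0.001]
contact_force: [2.1, -0.9, 3.7]
width: 0.0004
gripper_force: 1.3
```

jog_arm --plan '[[[0, 0, 0.1], 0, 1], [[0, 0, 0.1], 0, 1]]'

```text
clock: 5.78
tool_pos: [0.4382, -0.0249, 0.1553]
tool_rot: [-0.197, 0.98, -0.0, 0.0]
contact_force: [2.0, -0.7, 2.1]
width: 0.0003
gripper_force: 1.3
```

```bash
python3 -c "
from h import *
to(.4378,-.025,.16)
f=grab_frame('scene');g=grab_frame('side')
for im in(f,g):
  h=cv2.cvtColor(im,cv2.COLOR_BGR2HSV);m=cv2.inRange(h,(5,130,60),(20,255,255));m[:,:280]=0;m[:,370:]=0;m[:160]=0;m[215:]=0
  k,l,st,ce=cv2.connectedComponentsWithStats(m);i=1+st[1:,4].argmax();print(st[i],ce[i].round(1))
for n in('scene','side'):
  for z in(.23,.19): print(n,z,proj(n,(.437,-.026,z)).round(1))
"
```

```text
t 5.7833 pos [ 0.4382 -0.0249  0.1553] xang -157.3 zax [ 0.001 -0.    -1.   ] F [ 2.  -0.7  2.1] w 0.0003 q [-0.03  0.33  0.05  2.04 -0.02  0.78  2.  ]
units [ 0.02  0.   -0.19]
[340 189  21  16 175] [349.  197.8]
[291 197  14   5  39] [298.  198.3]
scene 0.23 [351.9 183.5]
scene 0.19 [351.3 196. ]
side 0.23 [297.5 181.2]
side 0.19 [298.  192.6]
```

The cap has moved down about 11 px in scene, so it is close to home. I'll keep pressing gently to the stop.

jog_arm --plan '[[[0, 0, 0.08], 0, 1], [[0, 0, 0.08], 0, 1]]'

```text
clock: 6.05
tool_pos: [0.4372, -0.0248, 0.1519]
tool_rot: [-0.197, 0.98, 0.0, -0.001]
contact_force: [-5.0, 0.8, 23.7]
width: 0.0006
gripper_force: 12.3
```

jog_arm --plan '[[[0, 0, 0.08], 0, 1], [[0, 0, 0.08], 0, 1]]'

```text
clock: 6.22
tool_pos: [0.4374, -0.0248, 0.1516]
tool_rot: [-0.197, 0.98, 0.0, -0.0]
contact_force: [-13.1, -0.1, 52.8]
width: 0.0008
gripper_force: 25.7
```

The stop force rose sharply (53 N) at reported z=0.152 after about 38 mm of travel, so the pusher is home. It also shows the fingertips sit about 38 mm above the reported TCP. Next I'll back off and go over to the dial.

jog_arm --plan '[[[0, 0, -0.2], 0, 1], [[0, 0, -0.6], 0, 1], [[0, 0, -0.8], 0, 1], [[0, 0, -0.8], 0, 1], [[0.5, -0.87, 0], 0, 1], [[0.5, -0.87, 0], 0, 1], [[0.5, -0.87, 0], 0, 0.4], [[0.5, -0.87, 0], 0, 0.4], [[0.5, -0.87, 0], 0, 0.4], [[0.5, -0.87, 0], 0, 0.4], [[0, 0, 0], 0, 0.4], [[0, 0, 0], 0, 0.4], [[0, 0, 0], 0, 0.4]]'

```text
clock: 7.3
tool_pos: [0.4182, -0.173, 0.2068]
tool_rot: [-0.197, 0.98, 0.001, -0.001]
contact_force: [-0.3, 0.2, 0.3]
width: 0.0427
gripper_force: 0.0
```

```bash
python3 -c "
from h import *
to(.419,-.174,.125)
c=camera_info('wrist');f=grab_frame('wrist')
print(c['world_to_cam'].tolist())
for n,o in (('skirt',(.419,-.174,.081)),('tcp',read_state()['tool_pos']),('tip',read_state()['tool_pos']+[0,0,.038]),('home cap',(.437,-.025,.19))):print(n,proj('wrist',o,c).round(1))
cv2.imwrite('pics/d1.png',cv2.resize(f[50:350,160:560],(800,600),interpolation=cv2.INTER_CUBIC))
cw=dict(K=c['K'],world_to_cam=np.array([[-.385004649,.922914578,-.000319,.186919375],[.893871344,.372974918,.248764409,-.443387004],[.229707295,.0954902712,-.968563971,.398968357],[0,0,0,1]]))
for p in((206.9,84.2),(211,129.3)):print(onz('wrist',p,.1085,cw))
"
```

```text
t 7.3 pos [ 0.4182 -0.173   0.2068] xang -157.3 zax [-0.002  0.002 -1.   ] F [-0.3  0.2  0.3] w 0.0427 q [ 0.25  0.28  0.12  1.93 -0.04  0.94  2.36]
units [-0.02 -0.06  3.27]
[[-0.3855061386922985, 0.9227037051473745, 0.0016998640715994002, 0.3207070614590551], [0.8940272083684043, 0.3730680831132994, 0.24806361292855256, -0.3444209418554943], [0.22825504973067473, 0.09714977030068496, -0.9687422538544355, 0.3360464720105338], [0.0, 0.0, 0.0, 1.0]]
skirt [319. 183.]
tcp [320.8 222.9]
tip [321.1 245.6]
home cap [490.9 308.1]
[ 0.39681158 -0.17451908  0.1085    ]
[ 0.44235764 -0.15497663  0.1085    ]
```

View pics/d1.png

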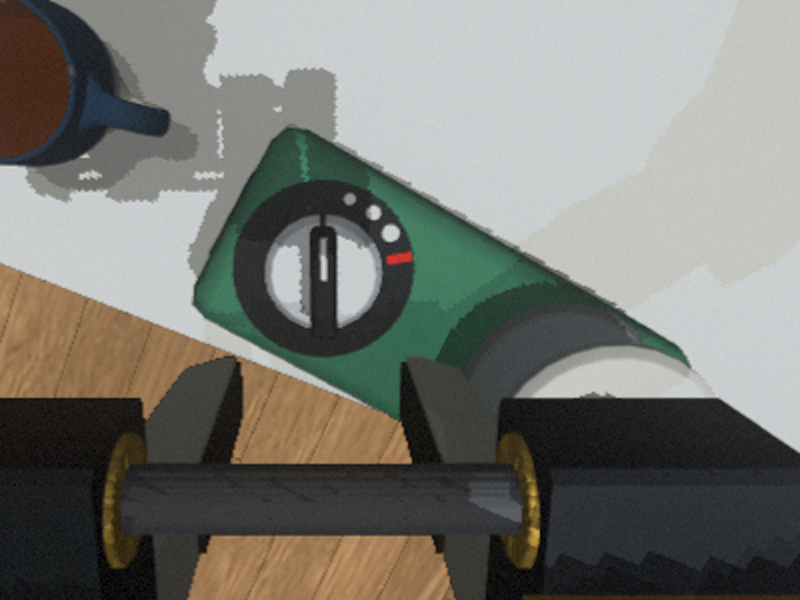

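The dial is centred between the fingers, with the bar at crop x≈323 running straight up the image and in line with tool x. The tips appear at crop y≈360, about 40 mm short of the nominal TCP. Before descending I'll check the body's clearance over the lid and refine the dial centre.

```bash
python3 -c "
from h import *
T=np.array([.4379,-.0249]);y=np.array([-.386,.9225])
for lab,s,cp in(('R',1,(275,125)),('L',-1,(90,97))):
  px=np.array([230,120])+np.array(cp)*.35
  for z in(.25,.277,.30,.32,.34):
    print(lab,z,px.round(1),proj('side',[*(T+s*.094*y),z]).round(1))
for nm,cp in(('top',(323,230)),('tail',(324,335))):print(nm,onz('wrist',(160+cp[0]/2,50+cp[1]/2),.1085).round(4))
for nm,cp in(('skirtc',(324,271)),('platec',(323,268))):print(nm,onz('wrist',(160+cp[0]/2,50+cp[1]/2),.081 if nm=='skirtc' else .072).round(4))
"
```

```text
R 0.25 [326.2 163.8] [331.7 180.8]
R 0.277 [326.2 163.8] [331.9 172.6]
R 0.3 [326.2 163.8] [332.1 165.3]
R 0.32 [326.2 163.8] [332.3 158.8]
R 0.34 [326.2 163.8] [332.5 152.2]
L 0.25 [261.5 154. ] [264.1 170.5]
L 0.277 [261.5 154. ] [263.2 162.3]
L 0.3 [261.5 154. ] [262.5 155.2]
L 0.32 [261.5 154. ] [261.8 148.8]
L 0.34 [261.5 154. ] [261.  142.2]
top [ 0.3975 -0.1802  0.1085]
tail [ 0.4443 -0.16    0.1085]
skirtc [ 0.4207 -0.1697  0.081 ]
platec [ 0.4212 -0.17    0.072 ]
```

Body clearance is about 70 mm above the tips, so it passes over the 140 mm lid. The dial centre is (0.421,-0.170) and the bar is at 203.3°. I'll align and descend to just above the bar, then go round it.

jog_arm --plan '[[[-0.14, 0.07, 0.5], -0.01, 0.4], [[0, 0, 0.7], 0, 0.4], [[0, 0, 0.7], 0, 0.4], [[0, 0, 0.7], 0, 0.4], [[0, 0, 0.7], 0, 0.4], [[0, 0, 0.7], 0, 0.4], [[0, 0, 0.7], 0, 0.4], [[0, 0, 0.5], 0, 0.4], [[0, 0, 0.2], 0, 0.4], [[0, 0, 0.2], 0, 0.4], [[0, 0, 0.2], 0, 0.4]]'

```text
clock: 8.27
tool_pos: [0.4221, -0.1706, 0.0625]
tool_rot: [-0.202, 0.979, -0.0, 0.0]
contact_force: [0.8, 0.1, -0.2]
width: 0.0558
gripper_force: 0.0
```

jog_arm --plan '[[[0, 0, 0.2], 0, 0.4], [[0, 0, 0.2], 0, 0.4], [[0, 0, 0.1], 0, 0.4]]'

```text
clock: 8.52
tool_pos: [0.4216, -0.1711, 0.0497]
tool_rot: [-0.202, 0.979, 0.0, -0.0]
contact_force: [-0.8, 0.2, -0.3]
width: 0.0553
gripper_force: 0.0
```

There was no contact on the way down, and the tips are at about 88 mm. I'll close on the bar now.

jog_arm --plan '[[[0, 0, 0], 0, 1], [[0, 0, 0], 0, 1], [[0, 0, 0], 0, 1], [[0, 0, 0], 0, 1], [[0, 0, 0], 0, 1], [[0, 0, 0], 0, 1], [[0, 0, 0], 0, 1], [[0, 0, 0], 0, 1]]'

```text
clock: 9.18
tool_pos: [0.4211, -0.1703, 0.05]
tool_rot: [-0.202, 0.979, 0.001, -0.0]
contact_force: [-1.2, 1.3, 1.8]
width: 0.0131
gripper_force: 30.0
```

```bash
python3 -c "
from h import *
to(.421,-.17,.049); s=read_state();print(s['gripper_force'],s['moment'])"
```

```text
t 9.1833 pos [ 0.4211 -0.1703  0.05  ] xang -156.7 zax [-0.001  0.001 -1.   ] F [-1.2  1.3  1.8] w 0.0131 q [ 0.28  0.52  0.08  2.12 -0.09  0.5   2.4 ]
units [-0.    0.01  0.04]
29.999839067459106 [4.68836089e-01 2.32366100e-01 3.47184182e-04]
```

The bar is gripped (width 13.1 mm, 30 N). I'll turn it clockwise slowly.

jog_arm --plan '[[[0, 0, 0], 0.07, 1], [[0, 0, 0], 0.07, 1], [[0, 0, 0], 0.07, 1], [[0, 0, 0], 0.07, 1], [[0, 0, 0], 0.07, 1], [[0, 0, 0], 0.07, 1], [[0, 0, 0], 0.07, 1], [[0, 0, 0], 0.07, 1], [[0, 0, 0], 0.07, 1], [[0, 0, 0], 0.07, 1], [[0, 0, 0], 0, 1]]'

```text
clock: 10.1
tool_pos: [0.421, -0.1692, 0.05]
tool_rot: [0.146, 0.989, 0.001, -0.001]
contact_force: [-0.8, 4.0, 4.5]
width: 0.0129
gripper_force: 30.0
```

```bash
python3 -c "
from h import *
to(.421,-.17,.049); s=read_state();print(s['gripper_force'],s['moment'])"
```

```text
t 10.1 pos [ 0.421  -0.1692  0.05  ] xang 163.2 zax [-0.002  0.003 -1.   ] F [-0.8  4.   4.5] w 0.0129 q [ 0.14  0.54  0.29  2.12 -0.3   0.52  1.92]
units [-0.01 -0.03  0.04]
30.00317394733429 [1.0188269  0.17095138 0.11513777]
```

jog_arm --plan '[[[0, 0, 0], 0.06, 1], [[0, 0, 0], 0.06, 1], [[0, 0, 0], 0.06, 1], [[0, 0, 0], 0.06, 1], [[0, 0, 0], 0.06, 1], [[0, 0, 0], 0.05, 1], [[0, 0, 0], 0, 1], [[0, 0, 0], 0, 1], [[0, 0, 0], 0, 1], [[0, 0, 0], 0, 1], [[0, 0, 0], 0, 1], [[0, 0, 0], 0, 1]]'

```text
clock: 11.1
tool_pos: [0.4213, -0.1687, 0.05]
tool_rot: [0.314, 0.949, 0.002, -0.001]
contact_force: [-0.5, 5.9, 4.7]
width: 0.0127
gripper_force: 30.0
```

```bash
python3 -c "
from h import *
to(.421,-.17,.049); s=read_state();print(s['gripper_force'],s['moment'])
a=grab_frame('wrist')[60:260,220:480];b=grab_frame('side')[150:260,230:340];c=grab_frame('scene')[170:290,320:440]
cv2.imwrite('pics/f.png',np.hstack([cv2.resize(a,(390,300),interpolation=3),cv2.resize(b,(200,300),interpolation=3) if 0 else cv2.resize(b[:, :],(205,300)),cv2.resize(c,(205,300))]))"
```

```text
t 11.1 pos [ 0.4213 -0.1687  0.05  ] xang 143.4 zax [-0.001  0.004 -1.   ] F [-0.5  5.9  4.7] w 0.0127 q [ 0.07  0.55  0.38  2.12 -0.4   0.54  1.68]
units [-0.02 -0.05  0.04]
30.002891421318054 [1.1880708 0.1497723 0.0646308]
```

View pics/f.png

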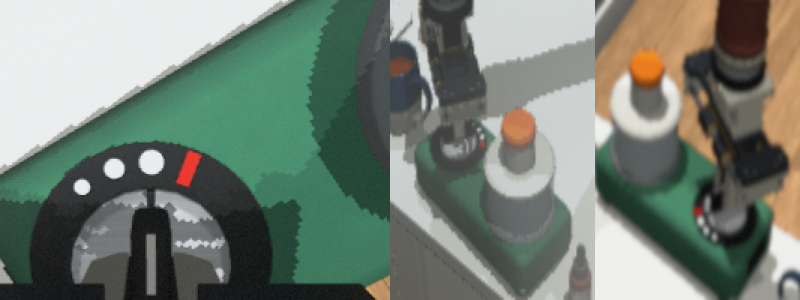

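The pointer line is on the largest white dot, short of the red bar, and only the light tube shows under the orange cap. I'll do a last numeric check on the cap and hand the job in.

```bash
python3 -c "
from h import *
B={}
for n in('scene','side'):
  for k,im in(('0',cv2.imread(f'pics/{n}0.png')),('1',grab_frame(n))):
    h=cv2.cvtColor(im,cv2.COLOR_BGR2HSV);m=cv2.inRange(h,(5,130,90),(20,255,255));m[:,:280]=0;m[:,370:]=0;m[:160]=0;m[215:]=0
    q,l,st,ce=cv2.connectedComponentsWithStats(m);i=1+st[1:,4].argmax();B[n+k]=ce[i];print(n,k,st[i],ce[i].round(1))
a=tri(B['scene0'],B['side0']);b=tri(B['scene1'],B['side1']);print(a,b,a-b)
if (a-b)[2]>.024: print(close_job())
"
```

```text
scene 0 [340 176  22  18 312] [350.4 184.5]
scene 1 [339 189  22  16 277] [349.9 196.4]
side 0 [290 179  17  11 134] [297.9 183.9]
side 1 [291 190  16  13 142] [298.3 195.7]
[ 0.43916934 -0.02177324  0.22390392] [ 0.44074148 -0.02070175  0.18382293] [-0.00157214 -0.0010715   0.04008098]
the job is handed in; nothing more can be done
None
```

I pressed the feed pusher down to its hard stop (about 40 mm of travel by the cameras, 53 N at the stop), turned the dial to the third click, and handed the job in with the gripper still holding it there at 30 N. No verdict came back. I moved nothing near the mug or the dropper bottle, but did not re-measure their positions.

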